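# Tighten the specimen clamp on a microscope carrier

## Robot

A 6-joint arm with a two-finger parallel gripper is mounted at the origin on the work surface. World frame = base frame: x ahead of the robot, y to its left, z up, the work surface at z = 0. Lengths are in m, angles in rad, forces in N, time in s.
With the tool pointing down it reaches from about 0.35 to 0.875 m from the base axis. Payload 4.2 kg.
Tool frame: the origin (TCP) lies on the centre line of the jaws, within the pads' length; the fingertips stand 17 mm ahead of it and the grasp point (between the pads) lies 2 mm behind it; z points along the fingers, y is the line along which they close (so a half turn about z gives the same grasp; the last joint's range is limited). The gripper opens to 85 mm and grips with 20 to 120 N. Pads are 22 mm wide; open, the fingers measure 114 mm over their backs; the gripper's body (76 mm by 85 mm) begins 54 mm behind the grasp point. The pads swing forward as they close: fully open they stand 13 mm farther back than shut.
Start: joints at [0.259, 0.385, 0.008, 0, -1.194, -0.259], TCP at [0.625, 0, 0.248] pointing down, gripper open.
Joint ranges: [-3.14, 3.14], [-1.21, 2.06], [-1.07, 1.41], [-3.16, 2.05], [-2.99, -0.16], [-3.1, 3.1]. Speed limits (rad/s): [2.79, 2.79, 3.14, 3.14, 3.14, 3.14].

## Interface

Orientations are given as [roll, pitch, yaw] about the fixed x, y, z axes, in that order (R = Rz(yaw) Ry(pitch) Rx(roll)).
In Python, from cell import ctrl, cams gives the robot as it stands.
- The arm moves only by the shell command python3 -m inch 'ROWS' [FORCE]. ROWS is JSON, one flat list of numbers, 5 for each row, row after row: the closure, from -1 (fully open) to 1 (shut), then the shift along the tool's x, y, z scaled (see below), then the turn about the tool's z scaled (see below). A call has 1 to 20 rows; each row shifts and turns the commanded pose from where the row before left it, along the tool's axes as they then stand; what a row does not reach is not made up. The controller multiplies each number of a shift by 50 cm and each number of a turn by pi/2 rad. A row lasts 1/8 s, in which the tool goes at most 62.5 mm and 10.7 degrees, less where a joint would pass 70% of its speed; a pose out of reach is approached as far as the arm can. A call with a number of a shift or a turn outside -1 to 1 is refused whole. A call with a gripper value outside its range is refused whole. The fingers move at their own pace and stop on an object; FORCE is the grip in N (left out, the last holds). Time passes only in rows, so rows that do not move let the fingers close. It gives the time, the measured TCP pose, the force, the opening and the grip force at its end, in the units of the state.
- ctrl.observe(): the state, without advancing time (a new reading comes with each control period).
- cams.camera(name): name is "scene" or "side" or "wrist"; returns a dict with "color" (400x640x3 uint8, red, green, blue), "z_map" (400x640 float32, m along the optical axis (not along the pixel's ray), 0 where there is no reading), "intrinsics" (3x3 intrinsics, pixels), "extrinsics" (4x4, takes a point from world to camera coordinates). Camera axes: x right, y down, z forward; pixel columns grow to the right and rows downward; lengths in m; the calibration is good to about 2 mm. A picture is of the moment at which its call begins.
- ctrl.hand_in(): hands the job in; it is judged then, once.
The state is a dict: "time": time; "qpos": joint angles; "qvel": joint speeds; "tau": joint torques, N m; "tcp_pos": TCP position; "tcp_rot": TCP orientation; "ft_force": force on the tool from outside, world axes, zero at the start; "torque": the same for the moment, N m; "grip_width": finger opening in m; "finger_force": force on a finger pad.
Only numpy, scipy, OpenCV 4.12 (cv2) and the standard library are available. Lean on these libraries where they do the work, as an engineer would, in place of code of your own. Each camera call takes 0.05 s, during which the arm holds its last target. There are 200 camera calls.

## Task

The hex nut of the strap clamp that holds the specimen on the microscope carrier is still loose. Turn it clockwise (seen from above) with the fingers, gripping lightly, until it is fully down on its washer and stops; then tighten it with the open-ended wrench, not with the fingers, until the tabbed washer under the nut has turned along by about an eighth of a turn. Lay the wrench flat back on its mat, and leave the dish, the lens cap and the objective where they are.

Things in the scene. Friction and masses are not known exactly. Their poses are not given: they have to be found in the camera images.
- carrier: Fixed carrier: granite slab 190 x 160 x 25 mm, black plate 140 x 145 x 12 mm on it, and over that, along y, a steel strap 36 x 130 mm, top face 71 mm above the table, on a specimen puck and a heel block. A 19 mm stud through its middle rises to 103 mm; only stud, washer and nut stand above the strap. Origin: centre of the slab's underside, on the stud's axis; z up.
- nut_mid (a point): Centre of the captive steel hex nut, 30 mm across flats, 16 mm high. x is normal to a flat, z up. Clockwise from above lowers it 8 mm per turn; it starts 1.6 to 3 mm up (1.3 to 2.3 rad of easy turning). Fully down this point is 82 mm above the table, the underside 74 mm. Tightening then takes about 0.8 N m, and the washer turns along. A light finger grip (about 12 N) slips before that.
- washer_tab (a point): Tab of the brass washer (40 mm diameter, 3 mm thick, top at 74 mm) under the nut: this point is 24 mm from the stud's axis, on top of the 7 mm wide tab, which sticks out to 29 mm. x points outwards. The washer stays still while the nut runs down, then turns with the nut as it is tightened.
- wrench: Loose steel open-ended wrench, 0.3 kg. Origin: jaw centre, at the underside; x points out of the mouth, z up. Jaw 32 mm wide, throat 19.5 mm behind the origin, prongs straight to 13 mm ahead, flared tips to 21 mm; head 54 mm wide, 10 mm thick. Handle 16 mm wide, 12 mm thick, from x = -30 to -178 mm. Centre of mass near x = -65 mm.
- wrench_middle (a point): Point in the middle of the wrench: 75 mm behind the jaw's centre along the handle, 6 mm above the underside. Same axes as the wrench.
- mat: Fixed black rubber mat 240 (x) x 120 (y) x 3 mm on the table, on which the wrench lies. Origin: centre of its underside, z up.
- keypad: Fixed grey control keypad, 150 x 100 mm, 27 mm high with its keys. Origin: centre of its underside.
- dish: Loose open glass dish, 90 mm across, 16 mm high. Origin: centre of its underside. Leave alone.
- objective: Loose dark metal objective standing upright, 40 mm diameter, 52 mm high. Origin: centre of its underside. Leave alone.
- lens_cap: Loose black lens cap lying flat, 52 mm diameter, 13 mm high. Origin: centre of its underside. Leave alone.
Things that resemble listed ones, but are neither listed nor needed, are in the scene too. Of the things that look like the wrench, the middle-sized one is meant.

How it is judged:
By the outcome, as a careful person would: the job done as asked, in the order asked, and still so for the second after the job is handed in, with the robot touching nothing.
It also fails if it takes over 69 s, if anything falls off the work surface, if the arm or the gripper's body presses on something with over 40 N, if the wrist force passes 120 N, or if a joint passes its speed limit or range.

## Working session

There is one attempt and no reset: what is moved stays moved. The work goes in short steps, Python scripts to look and compute and a shell command to move; the robot and the scene stay as the last step left them, time stands still between calls to the robot, and variables do not carry over. Pictures are saved under pics/ and viewed, at most 10 in all, crops included, and the job is handed in when it is done.

```bash
ls; mkdir -p pics
cat > h.py <<'E'
import numpy as np,cv2,json
from cell import ctrl,cams
def grab(n):
    c=cams.camera(n); np.savez(f'/tmp/{n}.npz',**{k:np.array(v) for k,v in c.items()}); return c
def load(n): return dict(np.load(f'/tmp/{n}.npz'))
def save(im,name): cv2.imwrite(f'pics/{name}.png',cv2.cvtColor(im,cv2.COLOR_RGB2BGR))
def world(c):
    K=c['intrinsics'];E=c['extrinsics'];z=c['z_map']
    v,u=np.mgrid[:z.shape[0],:z.shape[1]]
    P=np.stack([(u-K[0,2])/K[0,0]*z,(v-K[1,2])/K[1,1]*z,z],-1)
    W=(P-E[:3,3])@E[:3,:3]; W[z==0]=np.nan; return W
def ray(c,u,v,h):
    K=c['intrinsics'];E=c['extrinsics'];d=E[:3,:3].T@np.array([(u-K[0,2])/K[0,0],(v-K[1,2])/K[1,1],1]);o=-E[:3,:3].T@E[:3,3]
    return o+d*(h-o[2])/d[2]
E
python3 - <<'E'
from h import *
a=grab('scene');b=grab('side');w=grab('wrist')
save(a['color'],'scene0');save(np.vstack([cv2.resize(b['color'],(480,300)),cv2.resize(w['color'],(480,300))]),'sw0')
for c in(a,b,w): E=c['extrinsics'];print((-E[:3,:3].T@E[:3,3]).round(3),E[2,:3].round(2),c['intrinsics'][0,0])
print({k:np.round(v,3).tolist() for k,v in ctrl.observe().items()})
E
```

```text
pics
[ 1.031 -0.568  1.128] [-0.37  0.37 -0.85] 414.50243712857144
[-0.168 -0.826  0.765] [ 0.61  0.57 -0.55] 433.46307844133173
[ 0.625 -0.08   0.373] [-0.    0.31 -0.95] 276.03361512253673
{'time': 0.15, 'qpos': [0.259, 0.385, 0.007, -0.0, -1.194, -0.259], 'qvel': [-0.0, -0.002, 0.004, 0.002, -0.002, 0.001], 'tau': [-0.001, -39.268, 18.858, 4.189, -0.003, 0.0], 'tcp_pos': [0.625, 0.0, 0.247], 'tcp_rot': [3.14, -0.0, -1.571], 'ft_force': [-1.051, -0.479, -0.073], 'torque': [0.018, 0.056, 0.006], 'finger_force': 0.0, 'grip_width': 0.085}
```

View pics/scene0.png

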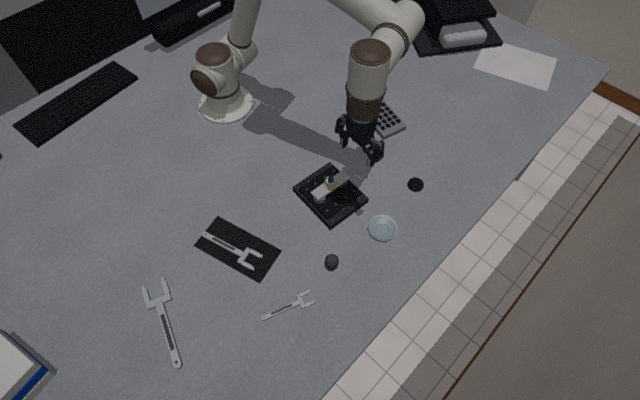

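View pics/sw0.png

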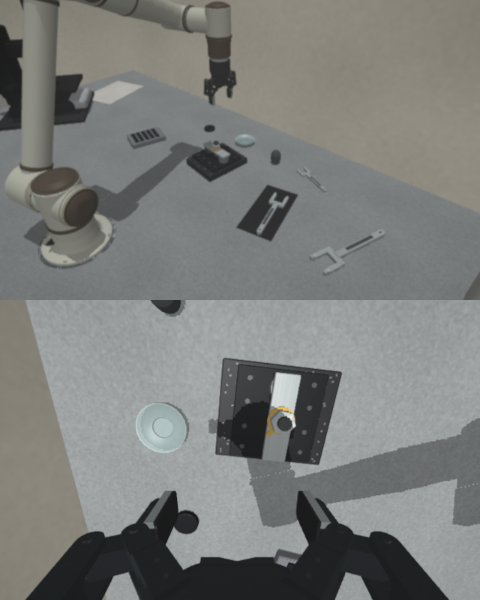

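Scene: three wrench-like things: large at (165,320), small at (288,305), and the middle-sized one on the black mat at (235,248). The middle one fits, both in size and because it lies on the mat. The carrier is at (330,193), its nut at wrist px ~(377,163), the dish at (382,228), the lens cap at (415,184) and the objective at (331,261).

Run:
```python
from h import *
a=load('scene');b=load('side');w=load('wrist')
g=cv2.resize(a['color'][195:345,130:330],(600,450),interpolation=cv2.INTER_CUBIC);g2=cv2.resize(w['color'][80:230,280:480],(600,450),interpolation=cv2.INTER_CUBIC)
save(np.vstack([cv2.resize(g,(400,300)),cv2.resize(g2,(400,300))]),'crop1')
print(ray(a,237,248,.003),ray(w,377,163,.1),ray(a,330,182,.09))
for n,c in(('scene',a),('side',b)):
    W=world(c);G=c['color'].astype(int).sum(2)
    mat=(W[...,2]<.012)&(G<140)&(np.abs(W[...,2])<.012)
    k,l,s,ce=cv2.connectedComponentsWithStats(mat.astype(np.uint8))
    for i in np.argsort(-s[1:,4])[:6]+1: print(n,s[i],W[l==i].mean(0).round(3))
for n,c,(u,v) in(('s',a,(382,228)),('s',a,(415,184)),('s',a,(331,262)),('s',a,(165,320)),('s',a,(288,305)),('s',a,(388,120))):print(u,v,ray(c,u,v,.01).round(3))
```

```text
[ 0.48849058 -0.35520694  0.003     ] [ 0.56361445 -0.03053006  0.1       ] [ 0.56387914 -0.03354503  0.09      ]
scene [ 194  217   87   66 2225] [ 0.492 -0.352  0.003]
scene [ 36  90  83  57 186] [-0.321 -0.424  0.008]
scene [408 178  15  14  61] [0.734 0.191 0.01 ]
scene [120  78  18  13  36] [-0.342 -0.199  0.008]
scene [458  47  21   5  35] [0.483 0.881 0.008]
scene [419  54  15   3  19] [0.379 0.731 0.008]
side [359 279  20  26 171] [ 0.476 -0.398  0.003]
side [261 225  27  15  36] [ 0.466 -0.066  0.01 ]
side [  1 170  22   3  29] [0.086 0.9   0.009]
side [346 276   9   8  21] [ 0.475 -0.343  0.003]
side [338 275   6   6  17] [ 0.461 -0.319  0.003]
side [274 172  11   3  15] [0.716 0.18  0.009]
382 228 [ 0.758 -0.006  0.01 ]
415 184 [0.732 0.194 0.01 ]
331 262 [ 0.723 -0.195  0.01 ]
165 320 [ 0.516 -0.63   0.01 ]
288 305 [ 0.725 -0.37   0.01 ]
388 120 [0.493 0.35  0.01 ]
```

View pics/crop1.png

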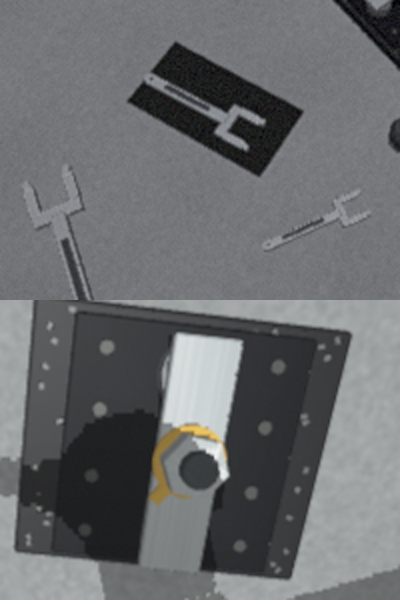

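The crop confirms the middle wrench on the mat, with its mouth to the lower right and its handle to the upper left. In the wrist crop the nut sits at (195,465) and the brass tab points lower-left, at (158,495). I'll move the wrist camera above the nut for a closer look.

```bash
python3 -m inch '[-1,0.027,0.04,0.03,0,-1,0.027,0.04,0.03,0,-1,0.027,0.04,0.03,0,-1,0,0,0,0]' 20
python3 - <<'E'
from h import *
w=grab('wrist');save(cv2.resize(w['color'][60:300,170:490],(800,600),interpolation=cv2.INTER_CUBIC),'w1')
s=ctrl.observe();print(s['qpos'],s['tcp_pos'])
E
```

```text
time: 0.65
tcp_pos: [0.563, -0.0413, 0.2021]
tcp_rot: [3.138, -0.0, -1.572]
ft_force: [1.3, 0.0, 1.0]
grip_width: 0.0853
finger_force: 0.0
[ 2.14125665e-01  3.22320858e-01 -2.05832230e-01  2.46746193e-04
 -1.04326469e+00 -2.14669795e-01] [ 0.56467913 -0.04080119  0.2031819 ]
```

View pics/w1.png

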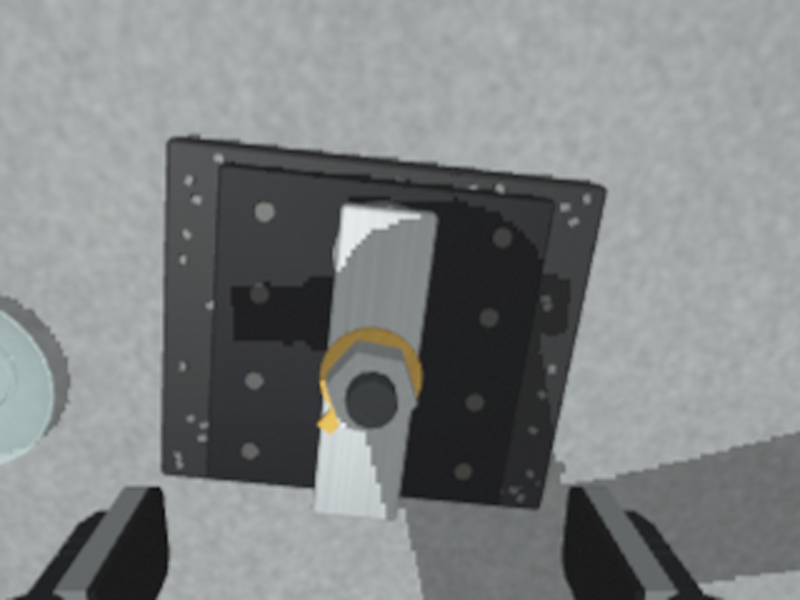

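Stud top is at crop (371,400), or full px (318,220). The hex is around it and the tab is at crop (328,423). I'll measure with depth and rays.

```bash
cat > nut.py <<'E'
from h import *
def hexyaw(P):  # P centred xy of top face points: support widths
    best=[]
    for t in np.radians(np.arange(0,60,1)):
        m=[]
        for k in range(3):
            p=P@[np.cos(t+k*np.pi/3),np.sin(t+k*np.pi/3)];m.append(np.percentile(p,98)-np.percentile(p,2))
        best.append(max(m))
    return np.argmin(best),min(best)
def meas(w):
    W=world(w);C=np.array([.564,-.032]);r=np.hypot(W[...,0]-C[0],W[...,1]-C[1])
    st=(r<.03)&(W[...,2]>.0985);c=np.nanmean(W[st],0);print('stud',c.round(4),st.sum())
    near=(np.hypot(W[...,0]-c[0],W[...,1]-c[1])<.022)
    hs=W[...,2][near&(W[...,2]<.0975)&(W[...,2]>.086)];h,e=np.histogram(hs,24);print('top',e[:-1].round(4)[h>8],h[h>8])
    zt=e[h.argmax()]+.0002
    f=near&(np.abs(W[...,2]-zt)<.0015);P=W[f][:,:2]
    print('ztop',np.median(W[f][:,2]),f.sum(),'mid',(P.max(0)+P.min(0))/2,hexyaw(P-c[:2]))
    H=cv2.cvtColor(w['color'],cv2.COLOR_RGB2HSV);br=(H[...,0]>10)&(H[...,0]<30)&(H[...,1]>110)
    v,u=np.nonzero(br&(np.hypot(W[...,0]-c[0],W[...,1]-c[1])<.035))
    Q=np.array([ray(w,a,b,.074)[:2] for a,b in zip(u,v)])-c[:2];rr=np.hypot(*Q.T);t=Q[(rr>.0222)&(rr<.031)]
    print('brass',len(Q),rr.max(),'tab',len(t),t.mean(0).round(4),np.degrees(np.arctan2(*t.mean(0)[::-1])))
    return c,f
if __name__=='__main__':
    w=load('wrist');c,f=meas(w)
    v,u=np.nonzero(f);cnt=cv2.convexHull(np.c_[u,v].astype(np.int32));print(cnt[:,0].tolist())
    Wd=world(w);print([Wd[y,x].round(3).tolist() for x,y in cnt[:,0]])
    # strap direction
    W=Wd;s=(np.abs(W[...,2]-.071)<.002)&(w['color'].astype(int).sum(2)>200)&(np.hypot(W[...,0]-c[0],W[...,1]-c[1])<.07)
    print(cv2.minAreaRect((W[s][:,:2]*1000).astype(np.float32)))
E
python3 nut.py
```

```text
stud [ 0.5637 -0.0508  0.2599] 6560
top [0.0884 0.0908 0.0913 0.0917 0.0922 0.0927 0.0936 0.097 ] [10 32 51 77 65 21  9  9]
ztop 0.09198686084748933 254 mid [ 0.56241103 -0.0380837 ] (np.int64(38), np.float64(0.02387131609368771))
brass 271 0.03499758985022668 tab 67 [-0.0075  0.0188] 111.63880317633532
[[332, 210], [330, 212], [328, 213], [308, 215], [307, 215], [303, 214], [301, 213], [301, 211], [312, 200], [315, 200], [325, 202], [328, 203], [330, 204], [331, 205], [332, 208]]
[[0.548, -0.036, 0.092], [0.55, -0.034, 0.092], [0.552, -0.033, 0.093], [0.57, -0.031, 0.092], [0.571, -0.031, 0.093], [0.575, -0.032, 0.092], [0.577, -0.033, 0.092], [0.577, -0.035, 0.091], [0.566, -0.045, 0.091], [0.564, -0.045, 0.091], [0.555, -0.043, 0.091], [0.552, -0.042, 0.091], [0.55, -0.042, 0.092], [0.549, -0.041, 0.092], [0.548, -0.037, 0.092]]
((560.29541015625, -37.072044372558594), (113.43882751464844, 35.94357681274414), 83.69729614257812)
```

```bash
sed -i 's/st=(r<.03)&(W\[...,2\]>.0985)/st=(r<.03)\&(W[...,2]>.0985)\&(W[...,2]<.107)/; s/hs=W/hs=W/' nut.py; python3 nut.py
```

```text
stud [ 0.5612 -0.0298  0.1028] 340
top [0.0884 0.0903 0.0908 0.0913 0.0917 0.0922 0.0927 0.0932 0.0936 0.097 ] [ 11  12  53  98 144 114  54  19  10   9]
ztop 0.09199495489773252 485 mid [ 0.5614214  -0.02885931] (np.int64(14), np.float64(0.029154529342793147))
brass 331 0.02942074852921873 tab 42 [0.0167 0.0203] 50.51828799114318
[[335, 221], [323, 233], [321, 233], [306, 230], [305, 229], [301, 218], [300, 215], [300, 213], [301, 211], [312, 200], [315, 200], [325, 202], [328, 203], [330, 204], [331, 205], [335, 217]]
[[0.545, -0.025, 0.092], [0.556, -0.013, 0.091], [0.558, -0.013, 0.093], [0.572, -0.016, 0.093], [0.573, -0.016, 0.091], [0.577, -0.028, 0.092], [0.578, -0.031, 0.091], [0.577, -0.033, 0.092], [0.577, -0.035, 0.091], [0.566, -0.045, 0.091], [0.564, -0.045, 0.091], [0.555, -0.043, 0.091], [0.552, -0.042, 0.091], [0.55, -0.042, 0.092], [0.549, -0.041, 0.092], [0.545, -0.028, 0.091]]
((561.196044921875, -28.917510986328125), (129.84707641601562, 35.94357681274414), 83.69729614257812)
```

Everything is consistent: the strap measures 130x36 mm, centred at (0.5612,-0.0289), and the stud top is at 0.103. The nut top is at ~0.092 (2 mm up), with flat normals at ~17° mod 60 and the tab at ~50°. Next I align, descend and grip lightly.

```bash
python3 -m inch '[-1,-0.0115,0.0037,0,-0.095,-1,-0.0115,0.0037,0,-0.094,-1,0,0,0.06,0,-1,0,0,0.06,0,-1,0,0,0.06,0,-1,0,0,0.04,0,-1,0,0,0,0]' 20
python3 - <<'E'
from h import *
s=ctrl.observe();print({k:np.round(s[k],4).tolist() for k in('tcp_pos','tcp_rot','qpos','ft_force','torque')})
E
```

```text
time: 1.58
tcp_pos: [0.5607, -0.029, 0.0922]
tcp_rot: [3.139, 0.0, -1.273]
ft_force: [0.7, 0.2, 1.8]
grip_width: 0.0852
finger_force: 0.0
{'tcp_pos': [0.5607, -0.029, 0.0922], 'tcp_rot': [3.1392, 0.0001, -1.2734], 'qpos': [0.237, 0.4407, -0.346, 0.0001, -0.7865, 0.0603], 'ft_force': [0.7326, 0.1705, 1.7625], 'torque': [0.0306, 0.03, 0.0139]}
```

```bash
python3 -m inch '[1,0,0,0,0,1,0,0,0,0,1,0,0,0,0,1,0,0,0,0,1,0,0,0,0,1,0,0,0,0]' 20
python3 - <<'E'
from h import *
w=grab('wrist');s=ctrl.observe();print({k:np.round(s[k],4).tolist() for k in('tcp_pos','tcp_rot','ft_force','torque','grip_width','finger_force')})
save(cv2.resize(w['color'][100:400,120:520],(800,600)),'w2')
E
```

```text
time: 2.33
tcp_pos: [0.5607, -0.0293, 0.0941]
tcp_rot: [-3.141, -0.0, -1.274]
ft_force: [-1.6, 0.6, 5.8]
grip_width: 0.0295
finger_force: 26.3
{'tcp_pos': [0.5607, -0.0293, 0.0941], 'tcp_rot': [-3.1407, -0.0003, -1.2736], 'ft_force': [-2.2638, 0.6485, 5.7314], 'torque': [0.2084, 0.5128, 0.0014], 'grip_width': 0.0289, 'finger_force': 26.2608}
```

View pics/w2.png

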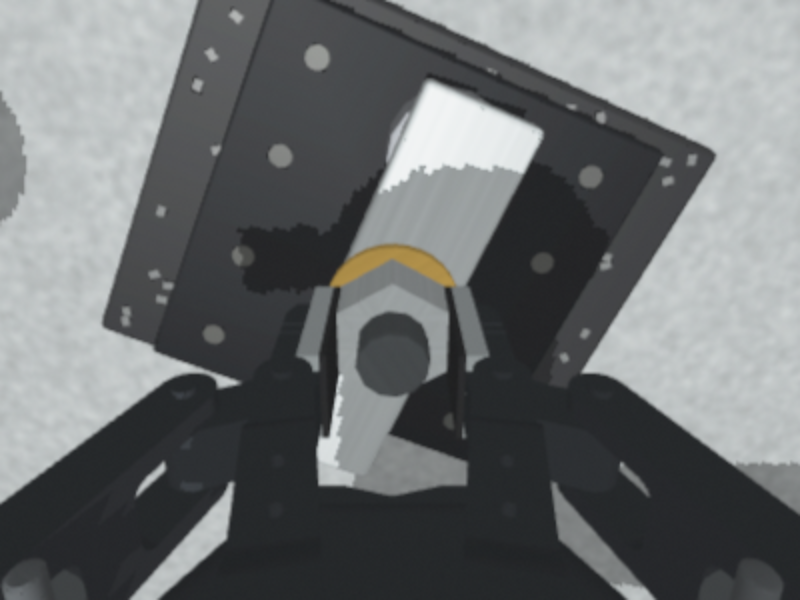

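The fingers hold the nut squarely on two flats: pads at crop x≈335 and 455, nut at (392,340), opening 29.5 mm. Now I turn it down step by step, watching the moment.

```bash
python3 -m inch '[1,0,0,0,0.1,1,0,0,0.0004,0.1,1,0,0,0.0004,0.1,1,0,0,0.0004,0.1,1,0,0,0.0004,0.1]' 20
python3 -c "
from h import *
s=ctrl.observe();print({k:np.round(s[k],4).tolist() for k in('tcp_pos','tcp_rot','ft_force','torque','grip_width','finger_force')})"
python3 -m inch '[1,0,0,0.0004,0.1,1,0,0,0.0004,0.1]' 20
python3 -c "
from h import *
s=ctrl.observe();print({k:np.round(s[k],4).tolist() for k in('tcp_pos','tcp_rot','ft_force','torque','grip_width','finger_force')})"
```

```text
time: 3.0
tcp_pos: [0.5605, -0.0293, 0.0931]
tcp_rot: [-3.141, 0.0, -2.064]
ft_force: [-2.3, 1.4, 5.2]
grip_width: 0.0293
finger_force: 26.3
{'tcp_pos': [0.5605, -0.0293, 0.0931], 'tcp_rot': [-3.1413, 0.0001, -2.0641], 'ft_force': [-2.2939, 1.4106, 5.2086], 'torque': [0.2922, 0.5984, 0.0434], 'grip_width': 0.0293, 'finger_force': 26.2519}
time: 3.25
tcp_pos: [0.5604, -0.0292, 0.0927]
tcp_rot: [-3.141, 0.0, -2.378]
ft_force: [-1.6, 1.4, 5.3]
grip_width: 0.0294
finger_force: 26.3
{'tcp_pos': [0.5604, -0.0292, 0.0927], 'tcp_rot': [-3.1415, 0.0001, -2.3783], 'ft_force': [-1.6478, 1.3866, 5.3324], 'torque': [0.36, 0.6878, 0.0576], 'grip_width': 0.0294, 'finger_force': 26.273}
```

```bash
cat > st.py <<'E'
from h import *
s=ctrl.observe();print('##',s['time'],np.round(s['tcp_pos'],4),round(s['tcp_rot'][2],3),'F',np.round(s['ft_force'],1),'T',np.round(s['torque'],3),'w',round(float(s['grip_width']),4))
E
python3 -m inch '[1,0,0,0.0002,0.06,1,0,0,0.0002,0.06]' 20 >/dev/null; python3 st.py
python3 -m inch '[1,0,0,0.0002,0.06]' 20 >/dev/null; python3 st.py
python3 -m inch '[1,0,0,0.0002,0.04]' 20 >/dev/null; python3 st.py
```

```text
## 3.5 [ 0.5604 -0.0292  0.0925] -2.565 F [-2.   1.9  5.7] T [0.337 0.744 0.069] w 0.029
## 3.625 [ 0.5604 -0.0291  0.0924] -2.659 F [-2.6  0.9  5. ] T [0.401 0.722 0.031] w 0.0294
## 3.75 [ 0.5603 -0.0291  0.0923] -2.721 F [-2.5  2.5  5.4] T [0.382 0.665 0.068] w 0.0295
```

Turned 1.45 rad so far and still easy. Continuing.

```bash
python3 -m inch '[1,0,0,0.0002,0.05]' 20 >/dev/null; python3 st.py
python3 -m inch '[1,0,0,0.0002,0.05]' 20 >/dev/null; python3 st.py
python3 -m inch '[1,0,0,0.0002,0.05]' 20 >/dev/null; python3 st.py
```

```text
## 3.875 [ 0.5603 -0.0291  0.0922] -2.8 F [-2.6  2.2  6.3] T [0.494 0.716 0.028] w 0.0292
## 4.0 [ 0.5603 -0.0291  0.0921] -2.876 F [-2.   1.8  6.4] T [0.705 0.801 0.912] w 0.0292
## 4.125 [ 0.5603 -0.0291  0.0921] -2.953 F [-3.9  2.6  5.5] T [0.507 0.919 0.834] w 0.0297
```

Run:
```python
from h import *
w=grab('wrist');W=world(w)
c=np.array([.5612,-.0293]);r=np.hypot(W[...,0]-c[0],W[...,1]-c[1])
f=(r<.0165)&(r>.0105)&(W[...,2]>.086)&(W[...,2]<.0965);print('top',np.median(W[...,2][f]),f.sum())
```

```text
top 0.08976541778869973 1146
```

The moment jumped to ~0.9 N m at yaw ≈ -2.87 and the nut top is at 0.090, so the nut is seated. I'll release, rise and check the nut and tab.

```bash
python3 -m inch '[-1,0,0,0,0,-1,0,0,0,0,-1,0,0,0,0,-1,0,0,0,0,-1,0,0,-0.05,0,-1,0,0,-0.06,0,-1,0,0,-0.06,0,-1,0,0,-0.05,0,-1,0,0,0,0]' 20
python3 - <<'E'
from h import *;from nut import meas
w=grab('wrist');c,f=meas(w);W=world(w)
v,u=np.nonzero(f);h=cv2.approxPolyDP(cv2.convexHull(np.c_[u,v].astype(np.int32)),2.5,True)[:,0]
for x,y in h:
    p=ray(w,x,y,.09)[:2]-np.array([.5612,-.0293]);print(x,y,np.hypot(*p).round(4),np.degrees(np.arctan2(p[1],p[0])).round(1))
save(cv2.resize(w['color'][100:300,200:440],(720,600),interpolation=cv2.INTER_CUBIC),'w3')
E
python3 st.py
```

```text
time: 5.3
tcp_pos: [0.5616, -0.0292, 0.2036]
tcp_rot: [-3.141, 0.005, -2.955]
ft_force: [-0.5, -0.3, -0.3]
grip_width: 0.0856
finger_force: 0.0
stud [ 0.5595 -0.029   0.1027] 349
top [0.088  0.0885 0.089  0.0894 0.0899 0.0904 0.0909 0.0913] [ 12  18  78 130 111 104  34  17]
ztop 0.08991504693661317 471 mid [ 0.56036445 -0.02864281] (np.int64(47), np.float64(0.029232081379855487))
brass 313 0.02979403855386008 tab 53 [0.0192 0.0175] 42.30720788995047
332 210 0.0172 74.1
318 218 0.0158 19.8
301 211 0.0158 -46.1
300 193 0.0163 -111.4
315 183 0.018 -168.5
332 191 0.0184 135.7
## 5.35 [ 0.5606 -0.0292  0.2019] -2.955 F [ 0.3  0.7 -0.9] T [-0.047  0.002 -0.082] w 0.0851
```

The nut is down (top 0.090), with flat normals at ~43° mod 60 and the tab at ~42–45°. Now I locate the wrench.

```bash
cat > wr.py <<'E'
from h import *
def wrench(c,z0=.003,cen=(.49,-.355),rad=.16):
    W=world(c);G=c['color'].astype(int).sum(2)
    m=(np.hypot(W[...,0]-cen[0],W[...,1]-cen[1])<rad)&(W[...,2]<.035)&(G>200)
    v,u=np.nonzero(m);P=np.array([ray(c,a,b,.014)[:2] for a,b in zip(u,v)])
    # keep in mat
    P=P[(abs(P[:,0]-.492)<.115)&(abs(P[:,1]+.352)<.075)]
    r=cv2.minAreaRect((P*1000).astype(np.float32));m0=P.mean(0);_,_,V=np.linalg.svd(P-m0,full_matrices=False)
    d=V[0];s=(P-m0)@d
    d=d if np.mean(s**3)<0 or True else d
    t=(P-m0)@np.array([-d[1],d[0]])
    wid=[np.ptp(t[(s>a)&(s<=a+.02)]) if ((s>a)&(s<=a+.02)).sum()>3 else 0 for a in np.arange(s.min(),s.max(),.02)]
    print('mean',m0.round(4),'dir',d.round(3),np.degrees(np.arctan2(d[1],d[0])).round(1),'s',s.min().round(3),s.max().round(3),'rect',r,np.round(wid,3))
    return P
if __name__=='__main__':
    for n in('scene','side'): wrench(grab(n))
E
python3 wr.py
```

```text
mean [ 0.4928 -0.3547] dir [ 0.895 -0.446] -26.5 s -0.136 0.132 rect ((491.9933166503906, -351.9307556152344), (149.9388427734375, 229.68724060058594), 89.87313079833984) [0.051 0.057 0.154 0.17  0.143 0.137 0.169 0.174 0.124 0.173 0.165 0.062
 0.047 0.02 ]
mean [ 0.4933 -0.3486] dir [-0.96  0.28] 163.8 s -0.129 0.13 rect ((491.96368408203125, -352.0166015625), (149.94969177246094, 229.87916564941406), 89.96359252929688) [0.075 0.147 0.16  0.159 0.157 0.159 0.158 0.12  0.127 0.133 0.14  0.138
 0.052]
```

```bash
sed -i "s/(W\[...,2\]<.035)&(G>200)/(W[...,2]<.03)\&(W[...,2]>.0085)/; s/<.115)&/<.14)\&/; s/<.075)\]/<.1)]/" wr.py
cat >> wr.py <<'E'
    c=load('scene')
    W=world(c);m=(np.hypot(W[...,0]-.49,W[...,1]+.355)<.16)&(W[...,2]<.006)&(c['color'].astype(int).sum(2)<140)
    print('mat',cv2.minAreaRect((W[m][:,:2]*1000).astype(np.float32)))
E
python3 wr.py
```

```text
mean [ 0.4904 -0.3669] dir [0.964 0.266] 15.4 s -0.115 0.119 rect ((488.76568603515625, -349.4910583496094), (231.38555908203125, 108.73066711425781), 9.898237228393555) [0.06  0.018 0.059 0.063 0.016 0.104 0.061 0.059 0.108 0.106 0.    0.   ]
mean [ 0.4776 -0.3724] dir [-0.965 -0.264] -164.7 s -0.096 0.106 rect ((472.8369445800781, -373.9498291015625), (202.19363403320312, 54.62274932861328), 15.54635238647461) [0.054 0.054 0.054 0.028 0.017 0.018 0.017 0.017 0.017 0.017 0.   ]
mat ((487.3875732421875, -354.0938720703125), (237.8970489501953, 118.32675170898438), 14.640768051147461)
```

The side view gives a clean 202 x 55 mm outline, with yaw 15.5°, centre (0.473,-0.374) and the mouth toward +x. That matches the wrench's 199 x 54 mm. I'll go above the handle at wrench x ≈ -80 mm.

```bash
python3 -m inch '[-1,0.0305,-0.0645,0,0,-1,0.0305,-0.0645,0,0,-1,0.0305,-0.0645,0,0,-1,0.0305,-0.0645,0,0,-1,0.0305,-0.0645,0,0,-1,0.0305,-0.0645,0,0,-1,0.0305,-0.0645,0,0,-1,0.0305,-0.0645,0,0,-1,0.0305,-0.0645,0,0,-1,0.0305,-0.0645,0,0]' 20 >/dev/null; python3 st.py
python3 -m inch '[-1,0,0,0,-0.115,-1,0,0,0,-0.115,-1,0,0,0,-0.115,-1,0,0,0,-0.115,-1,0,0,0,-0.115,-1,0,0,0,-0.115,-1,0,0,0,-0.115,-1,0,0,0,-0.115,-1,0,0,0,-0.115,-1,0,0,0,-0.115,-1,0,0,0,-0.115,-1,0,0,0,-0.115,-1,0,0,0,-0.115,-1,0,0,0,-0.115,-1,0,0,0,-0.115,-1,0,0,0,-0.115,-1,0,0,0,-0.115,-1,0,0,0,-0.098,-1,0,0,0,0]' 60 >/dev/null; python3 st.py
python3 - <<'E'
from h import *; from wr import wrench
w=grab('wrist');P=wrench(w);save(w['color'],'w4')
E
```

```text
## 6.8 [ 0.4698 -0.3755  0.2002] -2.955 F [-0.2 -0.6  0. ] T [-0.01  -0.029 -0.003] w 0.0852
## 9.175 [ 0.4702 -0.3744  0.2004] 0.268 F [ 0.3 -0.3  0.4] T [ 0.004  0.015 -0.033] w 0.0854
mean [ 0.4947 -0.3649] dir [-0.965 -0.261] -164.9 s -0.079 0.12 rect ((475.7859802246094, -371.3253173828125), (199.1289520263672, 53.39990997314453), 16.22318458557129) [0.053 0.053 0.052 0.015 0.015 0.015 0.014 0.015 0.015 0.015]
```

View pics/w4.png

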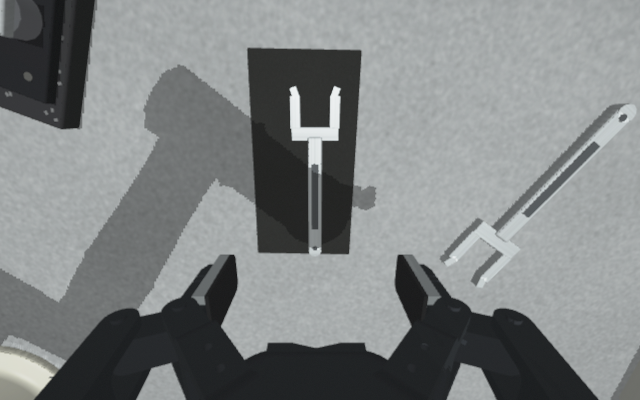

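The wrist view confirms the wrench on the mat: jaw at px (315,110), handle running down to (315,250), 199 x 53 mm. Descending onto the handle.

```bash
python3 -m inch '[-1,0.006,-0.0026,0.05,0,-1,0,0,0.06,0,-1,0,0,0.06,0,-1,0,0,0.06,0,-1,0,0,0.05,0,-1,0,0,0.04,0,-1,0,0,0.025,0,-1,0,0,0.01,0,-1,0,0,0,0]' 80 >/dev/null; python3 st.py
python3 -m inch '[1,0,0,0,0,1,0,0,0,0,1,0,0,0,0,1,0,0,0,0,1,0,0,0,0,1,0,0,0,0,1,0,0,0,0,1,0,0,0,0]' 80; python3 st.py
```

```text
## 10.35 [ 0.4733 -0.3726  0.024 ] 0.27 F [ 1.5 -0.3  0.1] T [ 0.011 -0.03  -0.071] w 0.0855
time: 11.35
tcp_pos: [0.4731, -0.3724, 0.0245]
tcp_rot: [3.142, -0.0, 0.27]
ft_force: [-1.4, 1.5, 4.1]
grip_width: 0.0129
finger_force: 78.7
## 11.35 [ 0.4731 -0.3724  0.0245] 0.27 F [-1.4  1.5  4.1] T [ 0.579  0.34  -0.016] w 0.0129
```

```bash
python3 -m inch '[1,0,0,-0.01,0,1,0,0,-0.03,0,1,0,0,-0.05,0,1,0,0,-0.06,0,1,0,0,-0.06,0,1,0,0,-0.06,0,1,0,0,-0.05,0,1,0,0,-0.03,0,1,0,0,0,0]' 80 >/dev/null; python3 st.py
cat > held.py <<'E'
from h import *
def held(w,s,zh=None):
    yaw=s['tcp_rot'][2];t=np.array(s['tcp_pos']);tx=np.array([np.cos(yaw),np.sin(yaw)]);ty=np.array([np.sin(yaw),-np.cos(yaw)])
    W=world(w);D=W-t;X=D[...,:2]@tx;Y=D[...,:2]@ty;Z=D[...,2]
    m=(X>.045)&(X<.115)&(abs(Y)<.04)&(abs(Z)<.025)&(w['color'].astype(int).sum(2)>120)
    x,y,z=X[m],Y[m],Z[m]
    print('n',m.sum(),'zmed',np.median(z).round(4),'xmax',x.max().round(4),'Y',y.min().round(4),y.max().round(4))
    A=np.c_[x,y,np.ones(len(x))];k=np.linalg.lstsq(A,z,rcond=None)[0];print('plane z=ax+by+c',k.round(4),'z at .08',(k[0]*.08+k[2]).round(4))
    pr=(x>.085)&(x<.095)
    for a in np.arange(.065,.105,.005):
        q=(x>a)&(x<a+.005);yy=y[q]
        if q.sum()>4:print(round(a,3),'outer',yy.min().round(4),yy.max().round(4),'inner',yy[yy<0].max().round(4),yy[yy>0].min().round(4),'mid',((yy.min()+yy.max())/2).round(4))
    return m
if __name__=='__main__':
    w=grab('wrist');m=held(w,ctrl.observe());i=w['color'].copy();save(i,'w5')
E
python3 held.py
```

```text
## 12.475 [ 0.4734 -0.3726  0.1999] 0.27 F [ 0.1 -0.6 -4.4] T [ 0.015  0.033 -0.006] w 0.0132
n 7369 zmed -0.0102 xmax 0.1032 Y -0.027 0.0272
plane z=ax+by+c [-0.0171  0.0011 -0.0092] z at .08 -0.0106
0.065 outer -0.0268 0.0272 inner -0.0158 0.016 mid 0.0002
0.07 outer -0.027 0.0272 inner -0.0158 0.0159 mid 0.0001
0.075 outer -0.0268 0.0269 inner -0.0158 0.016 mid 0.0
0.08 outer -0.0269 0.0271 inner -0.0159 0.0159 mid 0.0001
0.085 outer -0.027 0.0271 inner -0.0158 0.016 mid 0.0001
0.09 outer -0.0267 0.0267 inner -0.0158 0.0159 mid 0.0
0.095 outer -0.0264 0.0264 inner -0.0172 0.0174 mid 0.0
0.1 outer -0.0263 0.0267 inner -0.0191 0.0193 mid 0.0002
```

View pics/w5.png

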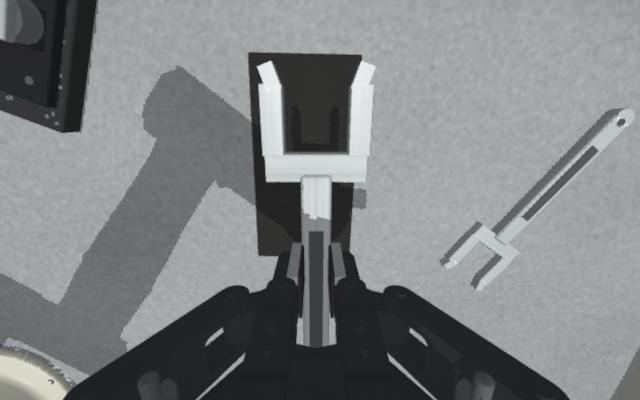

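The jaw is centred in the tool (y≈0, jaw centre at tool x≈82 mm) and level, with the head top 10.6 mm below the TCP. Now I carry it to a pre-position 60 mm behind the nut.

```bash
python3 -m inch '[1,0.0067,-0.04,0,0,1,0.0067,-0.0624,0,0,1,0.0067,-0.0624,0,0,1,0.0067,-0.0624,0,0,1,0.0067,-0.0624,0,0,1,0.0067,-0.0624,0,0,1,0.0067,-0.0624,0,0,1,0.0067,-0.0624,0,0,1,0.0067,-0.0624,0,0,1,0.0067,-0.0624,0,0,1,0,-0.022,0,0.017,1,0,0,0,0]' 100 >/dev/null; python3 st.py
python3 - <<'E'
from h import *; from nut import meas; from held import held
w=grab('wrist');held(w,ctrl.observe());c,f=meas(w)
v,u=np.nonzero(f);h=cv2.approxPolyDP(cv2.convexHull(np.c_[u,v].astype(np.int32)),2.5,True)[:,0]
for x,y in h:
    p=ray(w,x,y,.09)[:2];q=p-np.array([.5608,-.0292]);print(x,y,p.round(4),np.hypot(*q).round(4),np.degrees(np.arctan2(q[1],q[0])).round(1))
E
```

```text
## 14.025 [ 0.421  -0.0622  0.1982] 0.246 F [-0.2  0.4 -4.2] T [-0.006  0.057 -0.   ] w 0.0121
n 7319 zmed -0.012 xmax 0.1024 Y -0.0283 0.026
plane z=ax+by+c [-0.0195  0.0006 -0.0108] z at .08 -0.0124
0.065 outer -0.0281 0.0257 inner -0.017 0.0147 mid -0.0012
0.07 outer -0.0281 0.0259 inner -0.017 0.0147 mid -0.0011
0.075 outer -0.0282 0.0259 inner -0.0171 0.0148 mid -0.0012
0.08 outer -0.028 0.026 inner -0.0169 0.0147 mid -0.001
0.085 outer -0.0283 0.0259 inner -0.0171 0.0147 mid -0.0012
0.09 outer -0.028 0.0256 inner -0.017 0.0147 mid -0.0012
0.095 outer -0.0276 0.0253 inner -0.0188 0.0166 mid -0.0012
0.1 outer -0.027 0.0249 inner -0.0204 0.0184 mid -0.001
stud [ 0.5605 -0.0282  0.1027] 668
top [0.0875 0.088  0.0885 0.089  0.0894 0.0899 0.0904 0.0908 0.0913 0.0918] [ 14  29  47 130 187 202 158  75  34  10]
ztop 0.09000728122740832 818 mid [ 0.55976531 -0.02804258] (np.int64(40), np.float64(0.02895330436629128))
brass 484 0.022111395209195302 tab 0 [nan nan] nan
337 34 [ 0.5556 -0.0441] 0.0158 -109.3
318 46 [ 0.5445 -0.0323] 0.0166 -169.1
299 34 [ 0.5487 -0.0167] 0.0174 134.0
298 5 [ 0.5664 -0.0119] 0.0182 71.9
306 0 [ 0.5708 -0.0168] 0.0159 51.1
333 2 [ 0.5743 -0.0359] 0.0151 -26.4
338 6 [ 0.5728 -0.0401] 0.0162 -42.1nut.py:21: RuntimeWarning: Mean of empty slice.
  print('brass',len(Q),rr.max(),'tab',len(t),t.mean(0).round(4),np.degrees(np.arctan2(*t.mean(0)[::-1])))
  ret = um.true_divide(
```

The nut's flats agree with the tool yaw to about 1–2°, and the nut lies ~1.2 mm to tool +y. I'll correct with a small turn, descend, and re-measure before sliding on.

```bash
python3 -m inch '[1,0,0,0.03,0.01,1,0,0,0.05,0,1,0,0,0.05,0,1,0,0,0.04,0,1,0,0,0.025,0,1,0,0,0.005,0,1,0,0,0,0]' 100 >/dev/null; python3 st.py
cat > rel.py <<'E'
from h import *; from held import held
w=grab('wrist');s=ctrl.observe();held(w,s)
yaw=s['tcp_rot'][2];t=np.array(s['tcp_pos']);tx=np.array([np.cos(yaw),np.sin(yaw)]);ty=np.array([np.sin(yaw),-np.cos(yaw)])
W=world(w);D=W-t;X=D[...,:2]@tx;Y=D[...,:2]@ty
for n,lo,hi in(('stud',.098,.106),('nuttop',.0885,.0915)):
    m=(abs(W[...,2]-(lo+hi)/2)<(hi-lo)/2)&(X>.11)&(X<.17)&(abs(Y)<.025)
    if m.sum():print(n,m.sum(),'X',X[m].min().round(4),X[m].max().round(4),'Y',Y[m].min().round(4),Y[m].max().round(4))
    if n=='nuttop':
        for a in np.arange(.12,.16,.004):
            q=m&(X>a)&(X<a+.004)
            if q.sum()>2:print(a.round(3),Y[q].min().round(4),Y[q].max().round(4))
E
python3 rel.py
```

```text
## 14.95 [ 0.4226 -0.0631  0.0993] 0.228 F [-0.3  0.1 -3.8] T [-0.03   0.031  0.031] w 0.0122
n 7325 zmed -0.0119 xmax 0.1026 Y -0.0277 0.0266
plane z=ax+by+c [-0.0169  0.0009 -0.011 ] z at .08 -0.0123
0.065 outer -0.0275 0.0266 inner -0.0164 0.0154 mid -0.0005
0.07 outer -0.0275 0.0265 inner -0.0163 0.0154 mid -0.0005
0.075 outer -0.0274 0.0264 inner -0.0164 0.0154 mid -0.0005
0.08 outer -0.0273 0.0264 inner -0.0163 0.0154 mid -0.0005
0.085 outer -0.0275 0.0266 inner -0.0164 0.0154 mid -0.0005
0.09 outer -0.0272 0.0263 inner -0.0164 0.0155 mid -0.0005
0.095 outer -0.0271 0.026 inner -0.018 0.0172 mid -0.0005
0.1 outer -0.0263 0.0256 inner -0.0199 0.019 mid -0.0004
```

```bash
python3 -m inch '[1,0.012,-0.0014,0,0,1,0.012,0,0,0,1,0.012,0,0,0,1,0,0,0,0]' 100 >/dev/null; python3 st.py
sed -i 's/X>.11)/X>.095)/;s/arange(.12/arange(.104/' rel.py; python3 rel.py | tail -14
```

```text
## 15.5 [ 0.4403 -0.0581  0.099 ] 0.228 F [ 0.3  0.1 -4.6] T [ 0.007 -0.005  0.034] w 0.0125
0.075 outer -0.0273 0.0262 inner -0.0164 0.0154 mid -0.0006
0.08 outer -0.0277 0.0266 inner -0.0163 0.0153 mid -0.0006
0.085 outer -0.0275 0.0264 inner -0.0164 0.0154 mid -0.0006
0.09 outer -0.0272 0.0262 inner -0.0164 0.0153 mid -0.0005
0.095 outer -0.0266 0.0259 inner -0.0178 0.0168 mid -0.0003
0.1 outer -0.0271 0.026 inner -0.0196 0.0187 mid -0.0006
stud 700 X 0.1154 0.1222 Y -0.0104 0.0071
nuttop 1707 X 0.0953 0.1255 Y -0.0244 0.0248
0.104 -0.002 -0.0011
0.108 -0.0094 0.0058
0.112 -0.0159 0.0125
0.116 -0.0168 0.0134
0.12 -0.0167 0.0131
0.124 -0.0166 0.013
```

The nut's flats lie parallel to the tool x axis, mid at Y=-1.8 mm against the jaw's -0.5 mm. I'll shift by -1.3 mm and slide on 41 mm.

```bash
python3 -m inch '[1,0.004,-0.0025,0,0,1,0.012,0,0,0,1,0.012,0,0,0,1,0,0,0,0]' 100 >/dev/null; python3 st.py
python3 -m inch '[1,0.012,0,0,0,1,0.012,0,0,0,1,0,0,0,0]' 100 >/dev/null; python3 st.py
python3 -m inch '[1,0.012,0,0,0,1,0.012,0,0,0,1,0.006,0,0,0,1,0,0,0,0]' 100 >/dev/null; python3 st.py
python3 - <<'E'
from h import *
w=grab('wrist');save(cv2.resize(w['color'][20:220,200:440],(720,600),interpolation=cv2.INTER_CUBIC),'w6')
E
```

```text
## 16.05 [ 0.4536 -0.0537  0.099 ] 0.228 F [ 0.2 -0.5 -2.9] T [ 0.035  0.077 -0.028] w 0.0124
## 16.425 [ 0.4652 -0.0511  0.0989] 0.228 F [-0.  -0.4 -3.7] T [0.004 0.063 0.046] w 0.0123
## 16.925 [ 0.4794 -0.0478  0.0989] 0.228 F [-0.9  0.5 -3.6] T [-0.    0.02 -0.02] w 0.0125
```

View pics/w6.png

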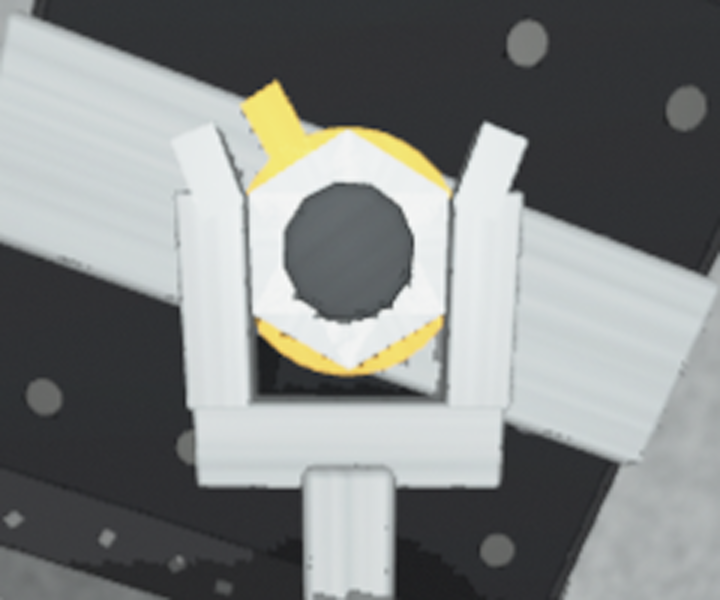

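The nut sits squarely between the prongs (flats at crop x≈250 and 447, throat at y≈400), and the tab is at (272,105). I'll advance 2.5 mm, measure the tab, and start tightening.

```bash
cat > tab.py <<'E'
from h import *
w=grab('wrist');W=world(w);st=(np.hypot(W[...,0]-.561,W[...,1]+.029)<.02)&(W[...,2]>.0995)&(W[...,2]<.107)
v,u=np.nonzero(st);C=np.array([ray(w,a,b,.103)[:2] for a,b in zip(u,v)]);c=(C.max(0)+C.min(0))/2
H=cv2.cvtColor(w['color'],cv2.COLOR_RGB2HSV);br=((H[...,0]>10)&(H[...,0]<35)&(H[...,1]>90)).astype(np.uint8)
v,u=np.nonzero(br);Q=np.array([ray(w,a,b,.074)[:2] for a,b in zip(u,v)])-c;r=np.hypot(*Q.T);t=Q[(r>.0225)&(r<.031)]
print('stud',c.round(4),np.ptp(C,0).round(4),'tab n',len(t),'rmax',r[r<.035].max().round(4),'ang',np.degrees(np.arctan2(*t.mean(0)[::-1])).round(1))
E
python3 -m inch '[1,0.005,0,0,0,1,0,0,0,0]' 100 >/dev/null; python3 st.py; python3 tab.py
python3 -m inch '[1,0.0005,-0.0129,0,0.05,1,0.0005,-0.0129,0,0.05,1,0.0005,-0.0129,0,0.05,1,0,0,0,0]' 100 >/dev/null; python3 st.py; python3 tab.py
```

```text
## 17.225 [ 0.4818 -0.0473  0.099 ] 0.228 F [ 0.  -0.4 -2.7] T [ 0.024  0.05  -0.036] w 0.012
stud [ 0.5611 -0.0283] [0.0184 0.0184] tab n 219 rmax 0.0293 ang 42.6
## 17.775 [ 0.4801 -0.0282  0.0992] -0.006 F [ 2.7 -3.6 -4.5] T [-1.057 -0.674  0.064] w 0.0124
stud [ 0.5611 -0.0284] [0.0183 0.0185] tab n 168 rmax 0.0293 ang 41.3
```

```bash
python3 -m inch '[1,0.0005,-0.0129,0,0.05,1,0.0005,-0.0129,0,0.05,1,0.0005,-0.0129,0,0.05,1,0,0,0,0]' 100 >/dev/null; python3 st.py; python3 tab.py; python3 held.py | head -5
```

```text
## 18.325 [ 0.4826 -0.0098  0.0992] -0.242 F [ 3.5 -6.5 -3.8] T [-2.129 -0.966  0.132] w 0.0126
stud [ 0.5611 -0.0284] [0.0182 0.0183] tab n 117 rmax 0.0292 ang 30.3
n 11428 zmed -0.0115 xmax 0.1026 Y -0.0281 0.0261
plane z=ax+by+c [ 0.0532  0.0092 -0.0137] z at .08 -0.0094
0.065 outer -0.0281 0.026 inner -0.0 0.0005 mid -0.001
0.07 outer -0.0279 0.0258 inner -0.0 0.0004 mid -0.001
0.075 outer -0.0281 0.026 inner -0.0001 0.0004 mid -0.0011
```

```bash
python3 -m inch '[1,0.0005,-0.0129,0,0.05,1,0.0005,-0.0129,0,0.05,1,0.0005,-0.0129,0,0.05,1,0,0,0,0]' 100 >/dev/null; python3 st.py; python3 tab.py
python3 - <<'E'
from h import *
w=load('wrist')
w=grab('wrist');save(cv2.resize(w['color'][20:220,200:440],(720,600),interpolation=cv2.INTER_CUBIC),'w7')
E
```

```text
## 18.925 [0.4888 0.0079 0.0989] -0.477 F [ 3.2 -7.5 -4.1] T [-2.204 -0.789  0.194] w 0.0127
stud [ 0.5611 -0.0284] [0.0183 0.0183] tab n 99 rmax 0.029 ang 17.7
```

View pics/w7.png

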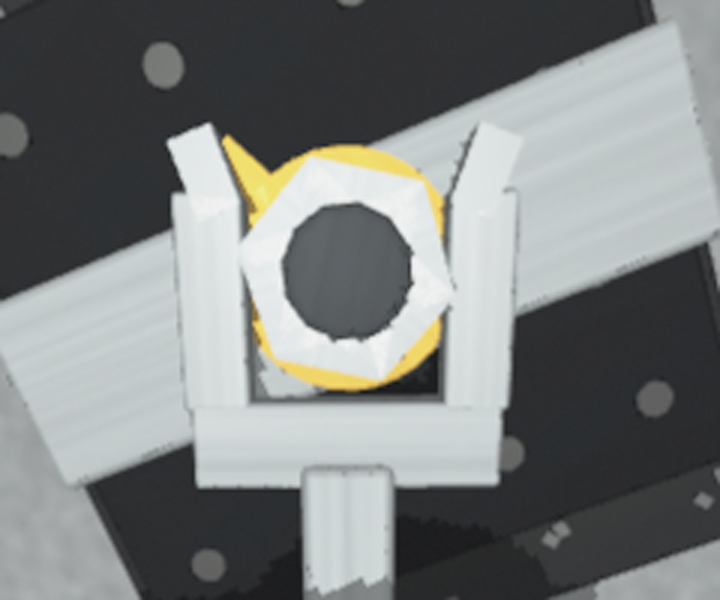

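The nut is being driven with its corners bearing on the prongs, and the tab shows at (240,165), partly under the left prong. It's at about 18–20°, and the start was ~46–48°. About 18° more.

```bash
python3 -m inch '[1,0.0005,-0.0129,0,0.05,1,0.0005,-0.0129,0,0.05,1,0.0005,-0.0129,0,0.05,1,0.0005,-0.0129,0,0.05,1,0,0,0,0]' 100 >/dev/null; python3 st.py; python3 tab.py
```

```text
## 19.65 [0.5035 0.0282 0.0987] -0.791 F [ 1.3 -8.4 -3. ] T [-2.358 -0.575  0.338] w 0.0125
stud [ 0.5612 -0.0286] [0.0181 0.0181] tab n 95 rmax 0.0292 ang 0.0
```

Tab at 0°, ~45° turned overall. I'll back off to centre the jaw, withdraw, and check.

```bash
python3 -m inch '[1,0.0004,0.0116,0,-0.045,1,0.0004,0.0116,0,-0.045,1,0.0004,0.0116,0,-0.045,1,0,0,0,0]' 100 >/dev/null; python3 st.py; python3 tab.py
python3 -m inch '[1,-0.012,0,0,0,1,-0.016,0,0,0,1,-0.02,0,0,0,1,0,0,0,0]' 100 >/dev/null; python3 st.py; python3 tab.py
```

```text
## 20.2 [0.4934 0.0157 0.0992] -0.581 F [ 2.4 -3.5 -3.8] T [-1.192 -0.865 -0.084] w 0.0125
stud [ 0.5612 -0.0284] [0.0185 0.0182] tab n 222 rmax 0.0292 ang 3.9
## 20.75 [0.472  0.0302 0.0989] -0.58 F [ 0.9 -0.6 -3.1] T [ 0.012  0.027 -0.   ] w 0.0124
stud [ 0.5607 -0.0282] [0.0183 0.0184] tab n 253 rmax 0.0295 ang 4.5
```

With the full tab in view it reads ~4°, so the total turn is ~44°, an eighth of a turn. Withdraw fully, lift, and turn back to the mat's orientation.

```bash
python3 -m inch '[1,-0.02,0,0,0,1,-0.02,0,0,0,1,-0.02,0,0,0,1,0,0,-0.04,0,1,0,0,-0.06,0,1,0,0,-0.06,0,1,0,0,-0.04,0,1,0,0,0,-0.108,1,0,0,0,-0.108,1,0,0,0,-0.108,1,0,0,0,-0.108,1,0,0,0,-0.109,1,0,0,0,0]' 100 >/dev/null; python3 st.py
```

```text
## 22.425 [0.4472 0.0463 0.1987] 0.267 F [ 0.2 -0.9 -3. ] T [0.008 0.031 0.011] w 0.0119
```

```bash
python3 -m inch '[1,-0.0131,0.0632,0,0,1,-0.0131,0.0632,0,0,1,-0.0131,0.0632,0,0,1,-0.0131,0.0632,0,0,1,-0.0131,0.0632,0,0,1,-0.0131,0.0632,0,0,1,-0.0131,0.0632,0,0,1,-0.0131,0.0632,0,0,1,-0.0131,0.0632,0,0,1,-0.0131,0.0632,0,0,1,-0.0131,0.0632,0,0,1,-0.0131,0.0632,0,0,1,-0.0131,0.0632,0,0,1,0,0,0,0]' 100 >/dev/null; python3 st.py
python3 -m inch '[1,0,0,0.05,0,1,0,0,0.06,0,1,0,0,0.06,0,1,0,0,0.06,0,1,0,0,0.05,0,1,0,0,0.04,0,1,0,0,0.02,0,1,0,0,0,0]' 100 >/dev/null; python3 st.py; python3 held.py|head -2
```

```text
## 24.175 [ 0.4744 -0.374   0.198 ] 0.263 F [ 0.4  0.8 -3.6] T [0.069 0.077 0.003] w 0.0125
## 25.175 [ 0.4746 -0.372   0.0285] 0.268 F [ 0.4 -0.8 -3.8] T [-0.006 -0.008  0.001] w 0.0124
n 7880 zmed -0.0128 xmax 0.1148 Y -0.0399 0.0399
plane z=ax+by+c [-0.0778 -0.0005 -0.0082] z at .08 -0.0145
```

```bash
python3 -m inch '[1,0,0,0.004,0,1,0,0,0,0]' 100 >/dev/null; python3 st.py
python3 -m inch '[1,0,0,0.002,0,1,0,0,0,0]' 100 >/dev/null; python3 st.py
python3 -m inch '[1,0,0,0.0016,0,1,0,0,0,0]' 100 >/dev/null; python3 st.py
```

```text
## 25.475 [ 0.475  -0.3727  0.0275] 0.268 F [ 0.3  0.8 -3. ] T [0.026 0.032 0.01 ] w 0.012
## 25.725 [ 0.4747 -0.3726  0.026 ] 0.268 F [ 0.1 -0.9 -3.6] T [-0.029  0.015  0.002] w 0.0121
## 25.975 [ 0.4747 -0.3725  0.025 ] 0.269 F [ 0.8 -0.8 -3.6] T [ 0.052  0.06  -0.007] w 0.0121
```

```bash
python3 -m inch '[1,0,0,0.0016,0,1,0,0,0,0]' 100 >/dev/null; python3 st.py
python3 -m inch '[1,0,0,0.001,0,1,0,0,0,0]' 100 >/dev/null; python3 st.py
```

```text
## 26.225 [ 0.4748 -0.3726  0.0246] 0.269 F [-1.1  0.8 -0.4] T [0.216 0.263 0.003] w 0.0122
## 26.475 [ 0.4748 -0.3726  0.0246] 0.269 F [-1.3  2.   5.8] T [0.618 0.674 0.009] w 0.0126
```

It touches down. Release, rise, and verify.

```bash
python3 -m inch '[-1,0,0,0,0,-1,0,0,0,0,-1,0,0,0,0,-1,0,0,0,0,-1,0,0,0,0,-1,0,0,-0.03,0,-1,0,0,-0.06,0,-1,0,0,-0.06,0,-1,0,0,-0.06,0,-1,0,0,-0.06,0,-1,0,0,-0.06,0,-1,0,0,-0.03,0,-1,0,0,0,0,-1,0,0,0,0]' 100 >/dev/null; python3 st.py
python3 - <<'E'
from h import *; from wr import wrench
wrench(grab('wrist'));wrench(grab('side'))
a=grab('scene')
W=world(a);m=(np.hypot(W[...,0]-.49,W[...,1]+.355)<.16)&(W[...,2]<.03)&(W[...,2]>.0085);print('wrench z',np.percentile(W[...,2][m],[5,50,95]))
save(a['color'][120:360,120:520],'s2')
E
```

```text
## 28.225 [ 0.4741 -0.3721  0.2025] 0.268 F [-0.2  0.1 -1.3] T [ 0.039  0.01  -0.008] w 0.0851
mean [ 0.4962 -0.3657] dir [-0.965 -0.262] -164.8 s -0.08 0.119 rect ((477.1236267089844, -370.97747802734375), (198.6772918701172, 53.63232421875), 15.321174621582031) [0.053 0.054 0.052 0.015 0.015 0.015 0.016 0.015 0.015 0.015]
mean [ 0.479  -0.3735] dir [-0.966 -0.259] -165.0 s -0.096 0.105 rect ((474.1430969238281, -373.81866455078125), (201.3606414794922, 54.41181564331055), 14.66407299041748) [0.054 0.055 0.053 0.017 0.018 0.017 0.017 0.017 0.017 0.017 0.   ]
wrench z [0.00954382 0.0140444  0.0184979 ]
```

View pics/s2.png

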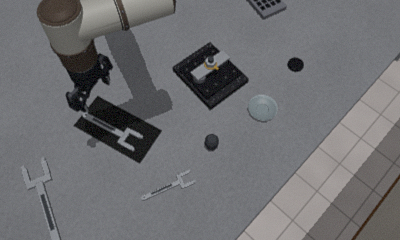

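The wrench lies flat on the mat at crop (112,128), within 1.5 mm of where it started. The dish (262,107), objective (211,142) and lens cap (295,64) are unmoved, and the nut and washer were last seen seated with the tab turned.

```bash
python3 -c "
from cell import ctrl
print(ctrl.hand_in())"
```

```text
the job is handed in; nothing more can be done
None
```

The job is handed in: nut run down by hand until it stopped, then tightened with the wrench until the washer tab had turned about 44° in all (roughly 38° by the wrench, about 5° by the fingers as the nut seated), with the wrench laid flat on its mat and the dish, lens cap and objective left in place.

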